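# File the slotted plate under the weighted arm of the plate holder

### The job

Take the long grey plate with two open slots in its end and slide it lengthwise, flat, under the weighted arm of the plate holder, from the open side under the upturned lip, onto the pile that is already there. Push it in until its end is at the two back posts, lying square and central on the pile, with the arm resting on it and the pile still in its place, then let go.

Things in the scene. Friction and masses are not known exactly. Their poses are not given: they have to be found in the camera images.
- slotted_plate: Grey metal plate, 160 (x) x 50 (y) x 8 mm, 130 g, flat on the bench. Two open slots 10 wide, 30 deep in its -x end at y = +-11; rest solid. Slotted end starts towards the robot (x within 20 degrees of world x); either end may go in; it droops if held weakly far from its middle. Origin: centre of underside. Nearby are an equally long plate without slots (black dot) and a short one (110) with one slot.
- holder: Dark steel holder fixed to the bench. Origin: on the bench under the pile's middle; x from entry side to back (within 20 degrees of world x). Foot 10 high, x -50 to 110, y +-50. Pile (two plates 96 x 36 x 8 on a bed): front x -48, top z 40. Two back posts at y +-17, 10 wide, front face x 49, top z 54. Plate pushed home: its origin at x -31, z 40; its outer 63 mm overhang the pile.
- hold_arm: Steel arm with brass weight (top 78 above bench), pressing about 2 N, no spring. Origin: hinge axle, at holder (91, 0, 54) mm; it reaches to holder -x, swings up freely, falls back. Its foot rests on the pile at holder x 6; before it a lip 30 wide slopes up at 32 degrees to x -29, there 22 above the pile: a plate pushed in up to 10 above the pile lifts the arm by itself.
- pile_plate: Upper of the two loose plates in the pile, grey, 96 x 36 x 8 mm, 90 g. Origin: centre of its underside, at the start within 4 mm of the holder's origin in plan and 32 mm above the bench.
Not all that is in view belongs to the job. What is shaped like the pile_plate but orange or purple is not meant. Leave any blue or orange look-alike of the slotted_plate alone.

How it is judged (in metres and radians):
At the end, for the whole second after the job is handed in: The slotted plate rests flat on the pile (underside 40 mm up, within 4), inner end within 16 mm of the back posts, within 14 mm of central and 11 degrees of square, the weighted arm resting on it; the pile's upper plate is still on the bed, within 15 mm of the middle (x of slotted_plate in the frame of holder between -0.047 and -0.025 m and y of slotted_plate in the frame of holder between -0.014 and 0.014 m and z of slotted_plate in the frame of holder between 0.036 and 0.044 m and angle between the x axis of slotted_plate and the x axis of holder, either way round below 0.19 rad and contact force between slotted_plate and hold_arm above 0.3 N and horizontal distance between pile_plate and holder below 0.015 m and height (world z) of pile_plate above 0.028 m and linear speed of slotted_plate below 0.02 m/s); the robot touches nothing.
It also fails if it takes over 38 s, if anything falls off the work surface, if the arm or the gripper's body presses on something with over 40 N, if the wrist force passes 120 N, or if a joint passes its speed limit or range.

### The arm

A 6-joint arm with a two-finger parallel gripper is mounted at the origin on the work surface. World frame = base frame: x ahead of the robot, y to its left, z up, the work surface at z = 0. Lengths are in m, angles in degrees, forces in N, time in s.
With the tool pointing down it reaches from about 0.375 to 0.925 m from the base axis. Payload 5.7 kg.
Tool frame: the origin (TCP) lies midway between the tips of the shut fingers; the grasp point (between the pads) lies 19 mm behind it; z points along the fingers, y is the direction in which the jaws open and shut (so a half turn about z gives the same grasp; the last joint's range is limited). The gripper opens to 88 mm and grips with 3 to 60 N. Pads are 20 mm wide; open, the fingers measure 115 mm over their backs; the gripper's body (75 mm by 178 mm) begins 61 mm behind the grasp point.
Start: joints at [-71.568, 20.558, 86.54, -0, 72.909, -6.595], TCP at [0.254, -0.544, 0.223] pointing down, gripper open.
Joint ranges: [-170.27, 170.27], [-57.76, 135], [12.27, 136.19], [-55.21, 235.2], [11.17, 155.16], [-170.74, 170.74]. Speed limits (degrees/s): [136.94, 136.94, 180, 180, 180, 180].

### API

Orientations are given as [roll, pitch, yaw] about the fixed x, y, z axes, in that order (R = Rz(yaw) Ry(pitch) Rx(roll)).
In Python, from rig import r gives the robot as it stands.
- The arm moves only by the tool step_arm, never from a script. Its argument "series" is a list of rows, each a list of 7 numbers: the shift along the world's x, y, z in mm, then the turn, a rotation vector about the world's x, y, z in rad, then the opening, from 0 (shut) to 1 (fully open). A call has 1 to 20 rows; each row is the pose to reach, as a shift and turn from the pose commanded when the call began; what a row does not reach only later rows make up. A row lasts 1/10 s, in which the tool goes at most 50 mm and 8.59 degrees, less where a joint would pass 70% of its speed; a pose out of reach is approached as far as the arm can. A call with a gripper value outside its range is refused whole. The fingers move at their own pace and stop on an object; the grip force is fixed at half the most. Time passes only in rows, so rows that repeat a pose let the fingers close. It gives the time, the measured TCP pose, the force and the opening at its end, in the units of the state.
- r.state(): the state, without advancing time (a new reading comes with each control period).
- r.grab_frame(name): name is "scene" or "top" or "wrist"; returns the picture (420x560x3 uint8, red, green, blue); there is no depth.
- r.calibration(name): a dict with "fx", "fy", "cx", "cy" (pixels), "camera_from_world" (4x4, takes a point from world to camera coordinates); the wrist camera has in their place "hand_eye" (4x4, takes a point from camera to tool coordinates, whose origin is the TCP and whose axes are the flange's). Camera axes: x right, y up, looking along -z (the intrinsics and any distortion apply to the point x, -y, -z); pixel columns grow to the right and rows downward; lengths in m; the calibration is good to about 2 mm. The wrist camera is an equidistant fisheye: a pixel r from the principal point sees the ray r / f radians off the axis. A picture is of the moment at which its call begins: read the wrist's pose just before it. calibration takes no time and is no camera call.
- r.hand_in(): hands the job in, once; it reports no verdict.
The state is a dict: "time_s": time; "qpos": joint angles; "joint_vel": joint speeds; "tau": joint torques, N m; "position": TCP position; "eef_rot": TCP orientation; "ft_force": force on the tool from outside, world axes, zero at the start; "ft_torque": the same for the moment, N m; "gripper_width": opening from 0.0 (shut) to 1.0 (fully open).
Only numpy, scipy, OpenCV 4.12 (cv2) and the standard library are available. Lean on these libraries where they do the work, as an engineer would, in place of code of your own. Each camera call takes 0.05 s, during which the arm holds its last target.

## Working session

There is one attempt and no reset: what is moved stays moved. The work goes in short steps, Python scripts to look and compute and a tool call to move; the robot and the scene stay as the last step left them, time stands still between calls to the robot, and variables do not carry over. Pictures are saved under pics/ and viewed, and the job is handed in when it is done.

Besides the shell and the picture viewer there is one more tool, called after "Call:" by a JSON object that holds its "method" and its "body", one argument or row to a line. step_arm: Moves the arm, as the interface text tells. Its arguments: {"type":"object","properties":{"series":{"type":"array"}},"required":["series"]}

```bash
ls; mkdir -p pics; python3 - <<'E'
from rig import r
import cv2
print(r.state())
for n in("scene","top","wrist"):
    cv2.imwrite(f"pics/{n}0.png",r.grab_frame(n)[:,:,::-1]); print(n,r.calibration(n))
E
```

```text
pics
{'time_s': 0.0, 'qpos': array([-7.15692351e+01,  2.05965899e+01,  8.65978071e+01,  1.03971197e-03,
        7.29081267e+01, -6.59575414e+00]), 'joint_vel': array([ 0.06037488,  0.01060724, -0.12822545,  0.16040933, -0.02223429,
       -0.03693655]), 'tau': array([ 5.39565044e-04, -5.15371299e+01, -2.70719790e+01,  6.73925062e-02,
        3.48571851e-02, -1.29455671e-04]), 'position': array([ 0.25359625, -0.54302437,  0.22183141]), 'eef_rot': array([-1.79898269e+02, -1.27629041e-02,  2.50262013e+01]), 'ft_force': array([-0.46851612, -0.67950327, -0.05541755]), 'ft_torque': array([ 0.01138086,  0.02645012, -0.02174445]), 'gripper_width': 1.0009248115067233}
scene {'fx': 457.071182866317, 'fy': 457.071182866317, 'cx': 280.0785349377483, 'cy': 205.18896264733877, 'camera_from_world': array([[ 0.83787481,  0.54585916, -0.00189247, -0.40757593],
       [-0.42100739,  0.64843066,  0.63426372,  0.24422407],
       [ 0.3474458 , -0.53063684,  0.77311445, -1.36915968],
       [ 0.        ,  0.        ,  0.        ,  1.        ]])}
top {'fx': 401.0965003618198, 'fy': 401.0965003618198, 'cx'
[... 173 characters left out ...]
-01,  1.03370974e-01,  2.12135736e-01,
        -5.25789254e-01],
       [-2.10868793e-01, -2.31608659e-02,  9.77239953e-01,
        -7.93973617e-01],
       [ 0.00000000e+00,  0.00000000e+00,  0.00000000e+00,
         1.00000000e+00]])}
wrist {'fx': 325.19226210127806, 'fy': 325.19226210127806, 'cx': 280.0689210236564, 'cy': 209.05926922671543, 'hand_eye': array([[ 5.86829992e-05,  9.52297168e-01,  3.05172248e-01,
         8.49174429e-02],
       [ 9.99999994e-01, -2.60759614e-05, -1.10924027e-04,
         1.51468566e-04],
       [-9.76749770e-05,  3.05172252e-01, -9.52297163e-01,
        -1.61577487e-01],
       [ 0.00000000e+00,  0.00000000e+00,  0.00000000e+00,
         1.00000000e+00]])}
```

View pics/top0.png

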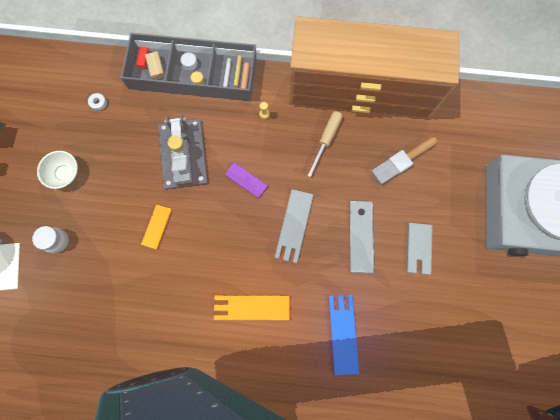

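View pics/scene0.png

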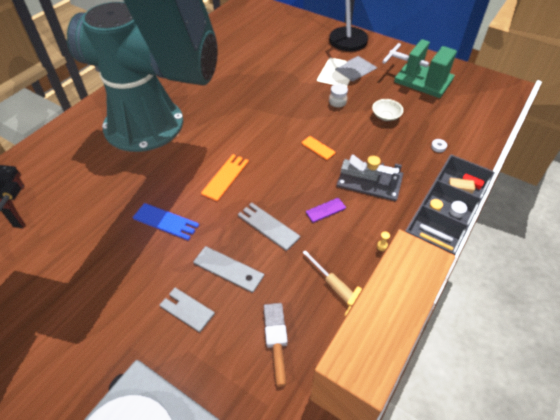

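View pics/wrist0.png

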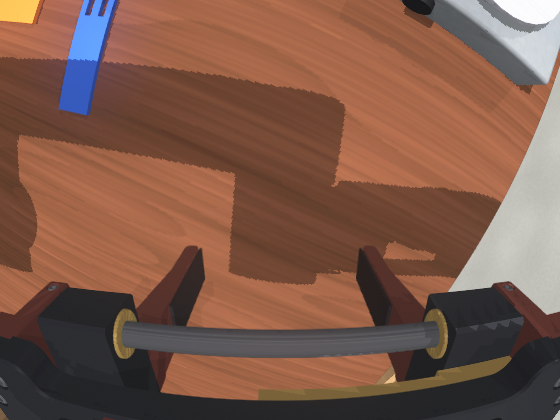

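The top view shows the slotted plate at about (295,226), slots toward the robot, and the holder at about (183,153). I'll enlarge both.

```bash
cat > h.py <<'E'
import numpy as np,cv2
from rig import r
def ray(n,uv,z):
    c=r.calibration(n);T=c["camera_from_world"];R=T[:3,:3];o=-R.T@T[:3,3]
    d=R.T@np.array([(uv[0]-c["cx"])/c["fx"],-(uv[1]-c["cy"])/c["fy"],-1])
    return o+d*(z-o[2])/d[2]
def proj(n,p):
    c=r.calibration(n);T=c["camera_from_world"];q=T[:3,:3]@np.asarray(p)+T[:3,3]
    return np.array([c["cx"]+c["fx"]*q[0]/-q[2],c["cy"]-c["fy"]*q[1]/-q[2]])
E
python3 - <<'E'
import cv2
a=cv2.imread("pics/top0.png");
b=cv2.resize(a[105:200,140:220],None,fx=6,fy=6,interpolation=cv2.INTER_CUBIC);cv2.imwrite("pics/th.png",b)
b=cv2.resize(a[180:270,260:330],None,fx=6,fy=6,interpolation=cv2.INTER_CUBIC);cv2.imwrite("pics/tp.png",b)
a=cv2.imread("pics/scene0.png");
b=cv2.resize(a[140:210,325:415],None,fx=8,fy=8,interpolation=cv2.INTER_CUBIC);cv2.imwrite("pics/sh.png",b)
E
```

```text
(no output)
```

View pics/th.png

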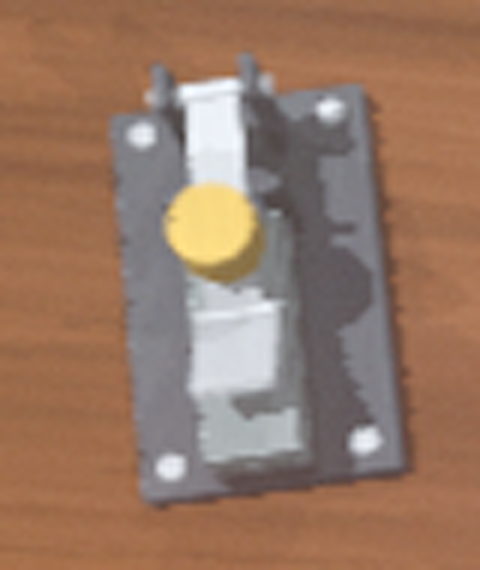

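View pics/tp.png

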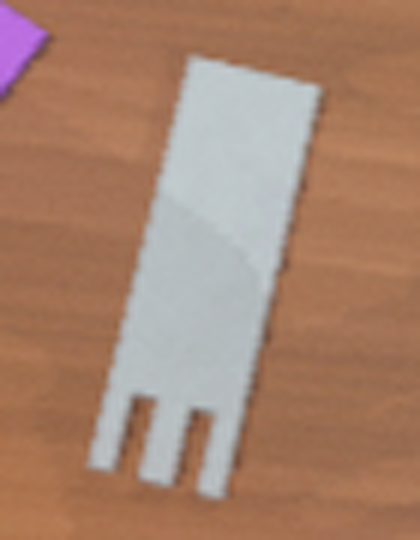

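View pics/sh.png

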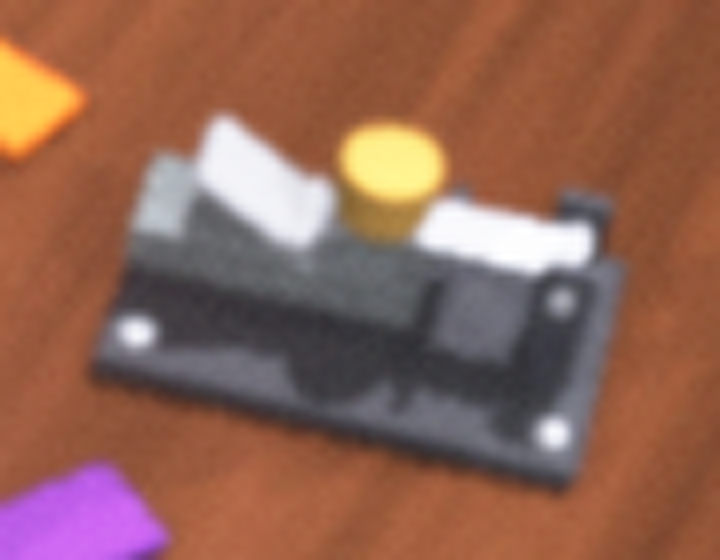

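```bash
cat >> h.py <<'E'
from scipy.optimize import least_squares
def fit(n,px,loc,x0):
    def w(s):
        c,q=np.cos(s[2]),np.sin(s[2]); return [np.array([s[0]+c*p[0]-q*p[1],s[1]+q*p[0]+c*p[1],p[2]]) for p in loc]
    f=lambda s:np.concatenate([proj(n,p)-u for p,u in zip(w(s),px)])
    o=least_squares(f,x0,x_scale=[.1,.1,.1]); return o.x,o.fun.reshape(-1,2)
E
python3 - <<'E'
from h import *
c=lambda l,x,y,s:[((np.array(p)+.5)/s-.5)+[x,y] for p in l]
np.set_printoptions(precision=4,suppress=True)
T=r.calibration("top")["camera_from_world"];print("cam",-T[:3,:3].T@T[:3,3])
px=c([(190,57),(321,88),(226,499),(90,467)],260,180,6)
s,f=fit("top",px,[(.08,.025,.008),(.08,-.025,.008),(-.08,-.025,.008),(-.08,.025,.008)],[.5,-.1,0]);print("plate",s,np.degrees(s[2]),f)
px=c([(110,117),(360,85),(410,468)],140,105,6)
s,f=fit("top",px,[(.11,.05,.01),(.11,-.05,.01),(-.05,-.05,.01)],[.6,.1,0]);print("holder",s,np.degrees(s[2]),f)
# scene check
px=c([(622,262),(570,478),(97,372)],325,140,8)
s,f=fit("scene",px,[(.11,.05,.01),(.11,-.05,.01),(-.05,-.05,.01)],[.6,.1,0])
px=c([(622,262),(570,470),(97,362)],325,140,8)
s,f=fit("scene",px,[(.11,-.05,.01),(-.05,-.05,.01),(-.05,.05,.01)][:0] or [(.11,.05,.01),(.11,-.05,.01),(-.05,-.05,.01)],[.6,.1,0]);print("holder scene",s,np.degrees(s[2]),f)
E
```

```text
cam [ 0.3575 -0.0954  0.8873]
plate [ 0.5248 -0.1134 -0.1313] -7.523269473801522 [[ 0.1999 -0.0211]
 [-0.1618 -0.1903]
 [-0.2356  0.1252]
 [ 0.2     0.0757]]
holder [0.6371 0.1529 0.2592] 14.848800203510507 [[-0.2401  0.2723]
 [ 0.3662 -0.4132]
 [-0.1208  0.1245]]
holder scene [0.638  0.1497 0.2622] 15.024176973005714 [[ 0.188  -0.4812]
 [ 0.869   0.5924]
 [-1.0766 -0.2903]]
```

Call:
{"method": "step_arm", "body": {
  "series": [
    [231,436,-113,0,0,-0.567,1],
    [231,436,-113,0,0,-0.567,1],
    [231,436,-113,0,0,-0.567,1],
    [231,436,-113,0,0,-0.567,1],
    [231,436,-113,0,0,-0.567,1],
    [231,436,-113,0,0,-0.567,1],
    [231,436,-113,0,0,-0.567,1],
    [231,436,-113,0,0,-0.567,1],
    [231,436,-113,0,0,-0.567,1],
    [231,436,-113,0,0,-0.567,1],
    [231,436,-113,0,0,-0.567,1],
    [231,436,-113,0,0,-0.567,1],
    [231,436,-113,0,0,-0.567,1],
    [231,436,-113,0,0,-0.567,1]
  ]
}}

```text
time_s: 1.55
position: [0.4845, -0.1091, 0.11]
eef_rot: [180.0, -0.0, -7.6]
ft_force: [-1.0, 0.0, 0.1]
gripper_width: 1.003
```

```bash
cat >> h.py <<'E'
from scipy.spatial.transform import Rotation as Ro
def wproj(P,st):
    c=r.calibration("wrist");H=c["hand_eye"];R=Ro.from_euler("xyz",st["eef_rot"],degrees=True).as_matrix()
    q=R.T@(np.asarray(P)-st["position"]); q=H[:3,:3].T@(q-H[:3,3])
    x,y,z=q[0],-q[1],-q[2];rr=np.hypot(x,y);t=np.arctan2(rr,z)
    return np.array([c["cx"]+c["fx"]*t*x/rr,c["cy"]+c["fy"]*t*y/rr])
def wpose(s,p):
    c,q=np.cos(s[2]),np.sin(s[2]);return np.array([s[0]+c*p[0]-q*p[1],s[1]+q*p[0]+c*p[1],p[2]])
def wfit(px,loc,x0,st):
    o=least_squares(lambda s:np.concatenate([wproj(wpose(s,p),st)-u for p,u in zip(loc,px)]),x0,x_scale=[.1]*3);return o.x,o.fun.reshape(-1,2)
E
python3 - <<'E'
from h import *
st=r.state();a=r.grab_frame("wrist")[:,:,::-1].copy();cv2.imwrite("pics/w1raw.png",a)
print(st)
np.save("st1.npy",st,allow_pickle=True)
for p in [(.08,.025,.008),(.08,-.025,.008),(-.08,-.025,.008),(-.08,.025,.008)]:
    u=wproj(wpose([.5248,-.1134,-.1313],p),st);print(u);cv2.circle(a,tuple(int(v) for v in u),3,(0,0,255),1)
for p in [(.11,.05,.01),(.11,-.05,.01),(-.05,-.05,.01),(-.05,.05,.01)]:
    u=wproj(wpose([.6371,.1515,.2607],p),st);print(u);cv2.circle(a,tuple(int(v) for v in u),3,(0,255,0),1)
cv2.imwrite("pics/w1.png",a)
E
```

```text
{'time_s': 1.55, 'qpos': array([-2.06524760e+01,  2.01694185e+01,  1.06475114e+02, -1.79194576e-02,
        5.33283694e+01,  7.69158790e+01]), 'joint_vel': array([-0.39996679, -0.19011642, -0.06465574,  0.34618217,  0.01052027,
        0.22111943]), 'tau': array([ 6.55873250e-01, -4.38117027e+01, -1.99844331e+01,  5.39609289e-02,
       -5.98944747e-02, -1.00113775e-02]), 'position': array([ 0.48448147, -0.10908162,  0.109964  ]), 'eef_rot': array([ 1.79979861e+02, -2.31380617e-02, -7.55765234e+00]), 'ft_force': array([-0.96818434,  0.01653766,  0.11588298]), 'ft_torque': array([0.01935938, 0.00421017, 0.00084061]), 'gripper_width': 1.0026281292244468}
[247.34222295  65.08572348]
[310.34107995  64.98507855]
[306.98539168 251.55894869]
[251.1713875  251.57252952]
[-35.53254936  46.39534577]
[15.71004583 -8.23692412]
[ 54.3639161  119.42532515]
[ -0.35809118 164.84722705]
```

View pics/w1.png

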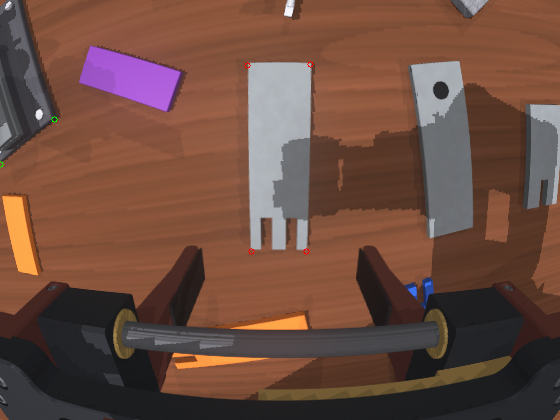

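The projected corners match the plate within a pixel or two, so I'll descend and grip.

Call:
{"method": "step_arm", "body": {
  "series": [
    [0,0,-40,0,0,0,1],
    [0,0,-80,0,0,0,1],
    [0,0,-100,0,0,0,1],
    [0,0,-107,0,0,0,1],
    [0,0,-107,0,0,0,1],
    [0,0,-107,0,0,0,0],
    [0,0,-107,0,0,0,0],
    [0,0,-107,0,0,0,0],
    [0,0,-107,0,0,0,0],
    [0,0,-107,0,0,0,0],
    [0,0,-107,0,0,0,0],
    [0,0,-107,0,0,0,0],
    [0,0,-107,0,0,0,0]
  ]
}}

```text
time_s: 2.9
position: [0.4851, -0.1077, 0.003]
eef_rot: [180.0, -0.0, -7.5]
ft_force: [-1.3, 0.2, 6.7]
gripper_width: 0.56
```

Call:
{"method": "step_arm", "body": {
  "series": [
    [0,0,30,0,0,0,0],
    [0,0,60,0,0,0,0],
    [0,0,97,0,0,0,0],
    [-6,40,97,0,0,0.1,0],
    [-12,80,97,0,0,0.2,0],
    [-18,120,97,0,0,0.3,0],
    [-22,160,97,0,0,0.393,0],
    [-26,195,97,0,0,0.393,0],
    [-26,211,97,0,0,0.393,0],
    [-26,211,97,0,0,0.393,0],
    [-26,211,97,0,0,0.393,0],
    [-26,211,97,0,0,0.393,0]
  ]
}}

```text
time_s: 4.1
position: [0.4587, 0.1026, 0.0995]
eef_rot: [180.0, 0.0, 15.0]
ft_force: [-0.8, -0.7, -0.8]
gripper_width: 0.568
```

```bash
python3 - <<'E'
from h import *
st=r.state();np.save("st2.npy",st,allow_pickle=True);print(st["position"],st["eef_rot"],st["ft_force"],st["ft_torque"],st["gripper_width"])
for n in("wrist","scene","top"): cv2.imwrite(f"pics/{n}2.png",r.grab_frame(n)[:,:,::-1])
a=cv2.imread("pics/scene2.png");cv2.imwrite("pics/scene2c.png",cv2.resize(a[60:230,220:420],None,fx=4,fy=3.5,interpolation=cv2.INTER_CUBIC)[:600])
a=cv2.imread("pics/top2.png");cv2.imwrite("pics/top2c.png",cv2.resize(a[90:310,120:300],None,fx=2.7,fy=2.7,interpolation=cv2.INTER_CUBIC)[:600])
E
```

```text
[0.45872252 0.10261641 0.0994644 ] [1.79994504e+02 2.64611961e-02 1.50265072e+01] [-0.82039606 -0.7497992  -0.78047029] [-0.05363881  0.10419805 -0.00881581] 0.5676624967004399
```

View pics/wrist2.png

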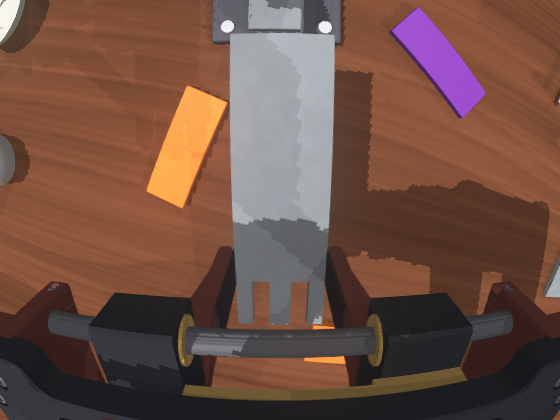

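View pics/scene2c.png

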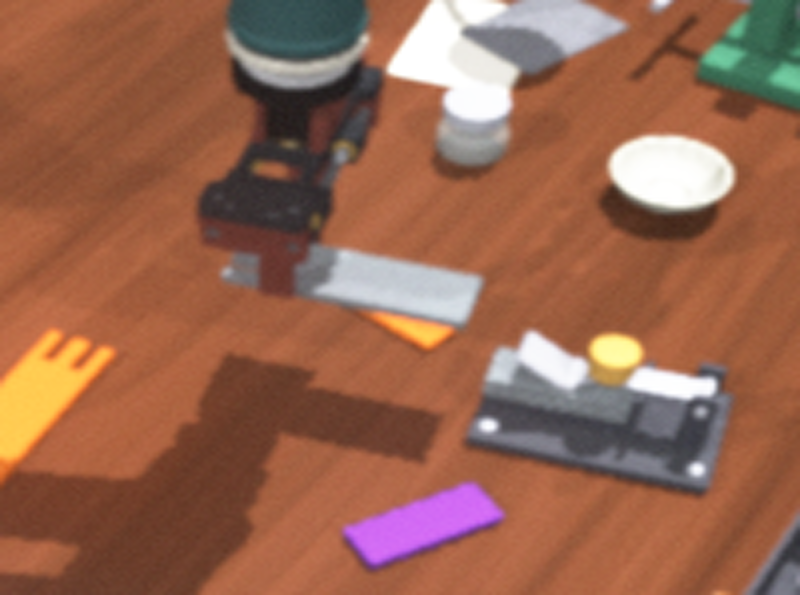

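View pics/top2c.png

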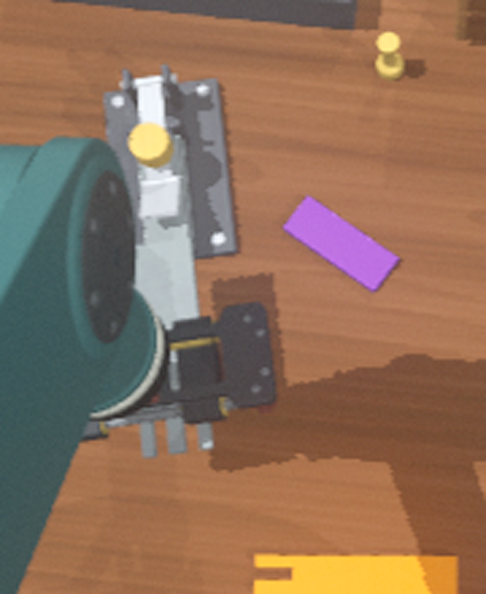

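```bash
python3 - <<'E'
from h import *
np.set_printoptions(precision=4,suppress=True)
st=np.load("st2.npy",allow_pickle=True).item()
loc=np.array([(.08,.025,.008),(.08,-.025,.008),(-.08,.025,.008),(-.08,-.025,.008)])
wp=[(230,34),(334,34),(239,323),(323,324)]
sp=[(341,138.4),(336,151)]
def f(s,full=False):
    R=Ro.from_euler("xyz",[s[5],s[4],s[3]]).as_matrix();P=(R@loc.T).T+s[:3]
    e=[wproj(p,st)-u for p,u in zip(P,wp)]+[proj("scene",p)-u for p,u in zip(P[:2],sp)]
    return np.concatenate(e)
o=least_squares(f,[.4974,.113,.097,.262,0,0],x_scale=[.1]*6);s=o.x
print(s[:3],np.degrees(s[3:]),"\n",o.fun.reshape(-1,2))
R=Ro.from_euler("xyz",[s[5],s[4],s[3]]).as_matrix();print("front bottom",R@[.08,0,0]+s[:3],"rear",R@[-.08,0,0]+s[:3],"grasp",R@[-.04,0,0]+s[:3])
E
python3 - <<'E'
import cv2
a=cv2.imread("pics/wrist2.png");cv2.imwrite("pics/w2c.png",cv2.resize(a[0:80,190:370],None,fx=4.4,fy=4.4,interpolation=cv2.INTER_CUBIC))
E
```

```text
[0.4998 0.1127 0.0957] [14.9061  0.5764 -1.0491] 
 [[-0.1819 -0.0345]
 [ 0.1444 -0.0508]
 [ 0.4513  0.0895]
 [-0.4705  0.0776]
 [-0.0667  0.2414]
 [ 0.346   0.2917]]
front bottom [0.5771 0.1333 0.0949] rear [0.4225 0.0921 0.0965] grasp [0.4612 0.1024 0.0961]
```

View pics/w2c.png

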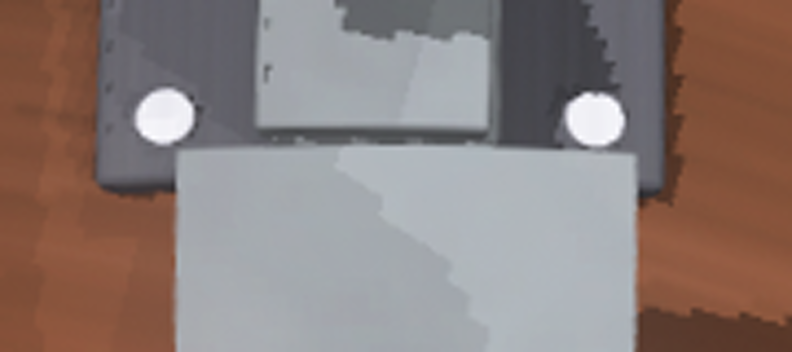

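```bash
python3 - <<'E'
from h import *
np.set_printoptions(precision=4,suppress=True)
st=np.load("st2.npy",allow_pickle=True).item()
c=lambda l:[((np.array(p)+.5)/4.4-.5)+[190,0] for p in l]
px=c([(97,182),(665,188)])
s,f=wfit(px,[(-.05,.05,.01),(-.05,-.05,.01)],[.6375,.151,.26],st);print("foot",s,np.degrees(s[2]),f)
px=c([(256,128),(492,129)])
s2,f=wfit(px,[(-.048,.018,.04),(-.048,-.018,.04)],[.6375,.151,.26],st);print("pile",s2,np.degrees(s2[2]),f)
s3=[.6375,.1515,.2607]
for n,h in(("wrist",s),("mix",s3)):
  R=Ro.from_euler("z",h[2]).as_matrix()
  for q in([.4998,.1127,.0957],[.4612,.1024,.0961],st["position"]): print(n,R.T@(np.array(q)-[h[0],h[1],0]))
E
```

```text
foot [0.6405 0.1536 0.2467] 14.136905462488315 [[-0.9    -0.0214]
 [ 0.8896  0.0091]]
pile [0.6397 0.1544 0.2513] 14.400061224538284 [[-0.181  -0.0032]
 [ 0.1799  0.0014]]
wrist [-0.1464 -0.0054  0.0957]
wrist [-0.1863 -0.0059  0.0961]
wrist [-0.1887 -0.0051  0.0995]
mix [-0.143  -0.002   0.0957]
mix [-0.183  -0.002   0.0961]
mix [-0.1853 -0.0012  0.0995]
```

Pose fit gives almost no droop and about 4 mm of lateral offset. I'll correct that and lower to the entry height.

Call:
{"method": "step_arm", "body": {
  "series": [
    [-1,4,-20,0,0,0,0],
    [-1,4,-40,0,0,0,0],
    [-1,4,-52,0,0,0,0],
    [-1,4,-52,0,0,0,0],
    [-1,4,-52,0,0,0,0],
    [-1,4,-52,0,0,0,0]
  ]
}}

```text
time_s: 4.85
position: [0.4585, 0.1072, 0.0483]
eef_rot: [180.0, -0.1, 15.0]
ft_force: [-0.1, -0.5, -2.0]
gripper_width: 0.565
```

```bash
python3 - <<'E'
from h import *
st=r.state();np.save("st3.npy",st,allow_pickle=True);print(st["position"],st["eef_rot"],st["ft_force"])
for n in("wrist","scene"): cv2.imwrite(f"pics/{n}3.png",r.grab_frame(n)[:,:,::-1])
a=cv2.imread("pics/scene3.png");cv2.imwrite("pics/scene3c.png",cv2.resize(a[110:210,280:420],None,fx=5.7,fy=5.7,interpolation=cv2.INTER_CUBIC))
a=cv2.imread("pics/wrist3.png");cv2.imwrite("pics/wrist3c.png",cv2.resize(a[0:120,190:370],None,fx=4.4,fy=4.4,interpolation=cv2.INTER_CUBIC))
E
```

```text
[0.45847546 0.1071514  0.04827141] [ 1.79992765e+02 -6.65055752e-02  1.50303485e+01] [-0.14298322 -0.45965317 -2.00853711]
```

View pics/scene3c.png

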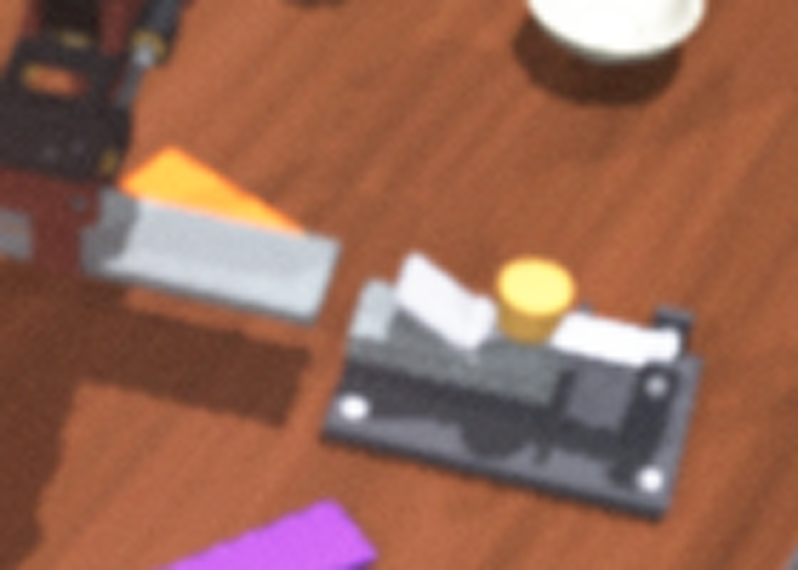

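View pics/wrist3c.png

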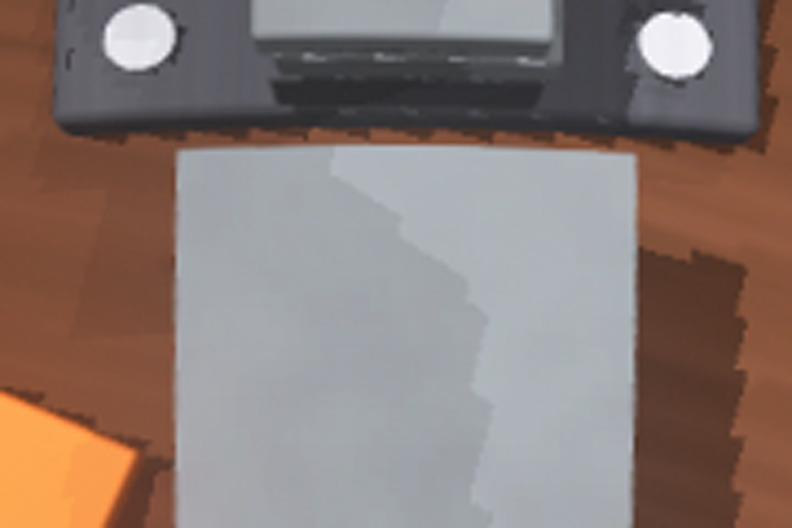

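Call:
{"method": "step_arm", "body": {
  "series": [
    [0,0,1,0,0,-0.008,0],
    [10,2.5,1,0,0,-0.008,0],
    [19,5,1,0,0,-0.008,0],
    [29,7.5,1,0,0,-0.008,0],
    [39,10,1,0,0,-0.008,0],
    [48,12.5,1,0,0,-0.008,0],
    [58,15,1,0,0,-0.008,0],
    [58,15,1,0,0,-0.008,0],
    [58,15,1,0,0,-0.008,0]
  ]
}}

```text
time_s: 5.85
position: [0.5159, 0.1224, 0.0484]
eef_rot: [-180.0, 0.0, 14.6]
ft_force: [0.5, 0.2, -3.0]
gripper_width: 0.562
```

```bash
python3 - <<'E'
from h import *
st=r.state();np.save("st4.npy",st,allow_pickle=True);print(st["position"],st["eef_rot"],st["ft_force"],st["ft_torque"])
for n in("wrist","scene"): cv2.imwrite(f"pics/{n}4.png",r.grab_frame(n)[:,:,::-1])
a=cv2.imread("pics/scene4.png");cv2.imwrite("pics/scene4c.png",cv2.resize(a[110:210,280:420],None,fx=5.7,fy=5.7,interpolation=cv2.INTER_CUBIC))
a=cv2.imread("pics/wrist4.png");cv2.imwrite("pics/wrist4c.png",cv2.resize(a[0:120,190:370],None,fx=4.4,fy=4.4,interpolation=cv2.INTER_CUBIC))
E
```

```text
[0.5159424  0.12241533 0.04835699] [-1.79993313e+02  6.14450352e-03  1.46056396e+01] [ 0.49232333  0.19462249 -3.0406165 ] [ 0.00403899  0.21644198 -0.0772997 ]
```

View pics/scene4c.png

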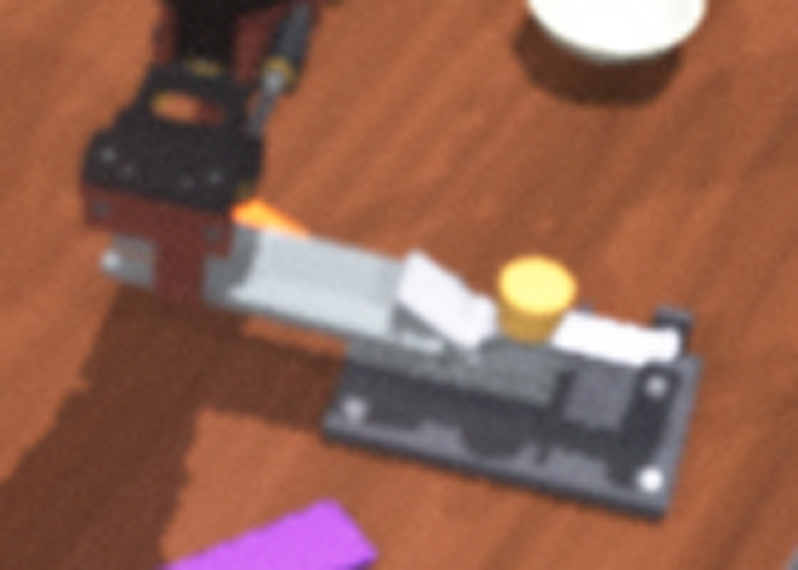

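View pics/wrist4c.png

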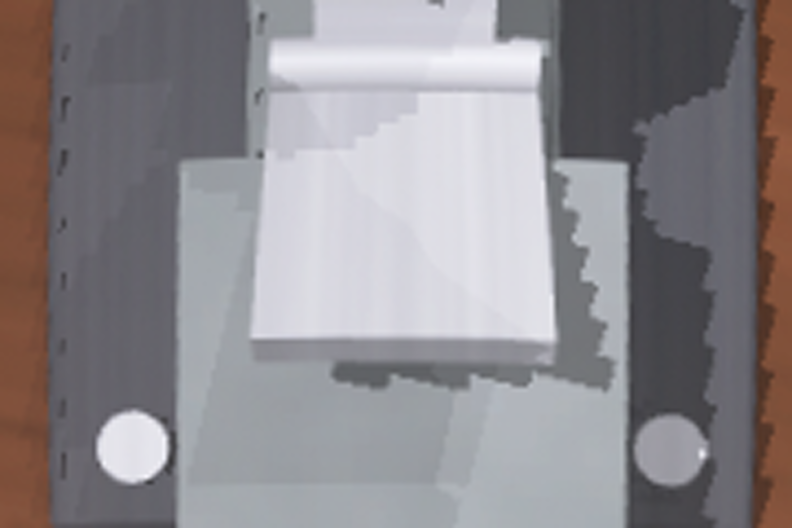

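Centred, level and just short of the lip ramp. Pushing on slowly.

Call:
{"method": "step_arm", "body": {
  "series": [
    [6,1.5,0,0,0,0,0],
    [12,3,0,0,0,0,0],
    [17,4.5,0,0,0,0,0],
    [23,6,0,0,0,0,0],
    [29,7.5,0,0,0,0,0],
    [35,9,0,0,0,0,0],
    [35,9,0,0,0,0,0]
  ]
}}

```text
time_s: 6.65
position: [0.5529, 0.1317, 0.0489]
eef_rot: [180.0, -0.2, 14.6]
ft_force: [0.8, -0.2, -3.0]
gripper_width: 0.563
```

```bash
python3 - <<'E'
from h import *
st=r.state();np.save("st5.npy",st,allow_pickle=True);print(st["position"],st["eef_rot"],st["ft_force"],st["ft_torque"])
for n in("wrist","scene"): cv2.imwrite(f"pics/{n}5.png",r.grab_frame(n)[:,:,::-1])
a=cv2.imread("pics/scene5.png");cv2.imwrite("pics/scene5c.png",cv2.resize(a[110:210,280:420],None,fx=5.7,fy=5.7,interpolation=cv2.INTER_CUBIC))
a=cv2.imread("pics/wrist5.png");cv2.imwrite("pics/wrist5c.png",cv2.resize(a[0:120,190:370],None,fx=4.4,fy=4.4,interpolation=cv2.INTER_CUBIC))
E
```

```text
[0.55288725 0.13173424 0.04888539] [ 1.79990768e+02 -1.53221931e-01  1.45985842e+01] [ 0.81304248 -0.18302653 -3.04451172] [-0.06799225  0.08199258 -0.05475383]
```

View pics/scene5c.png

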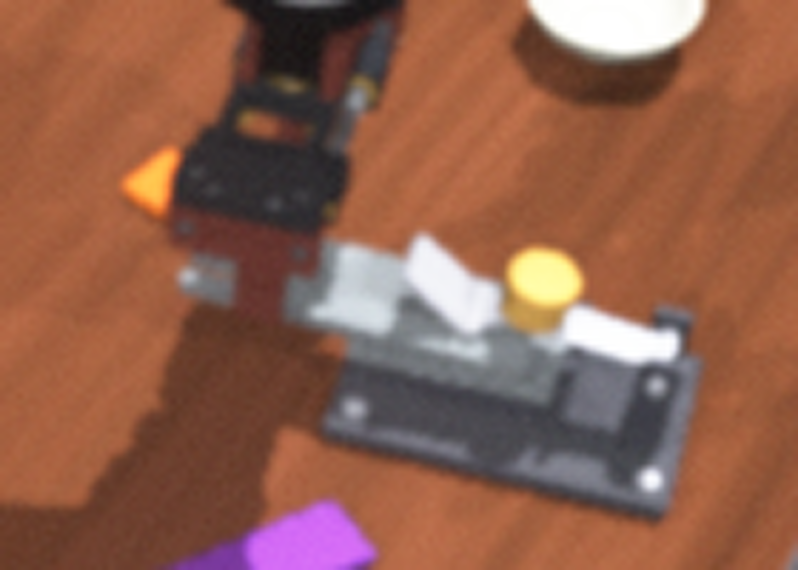

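View pics/wrist5c.png

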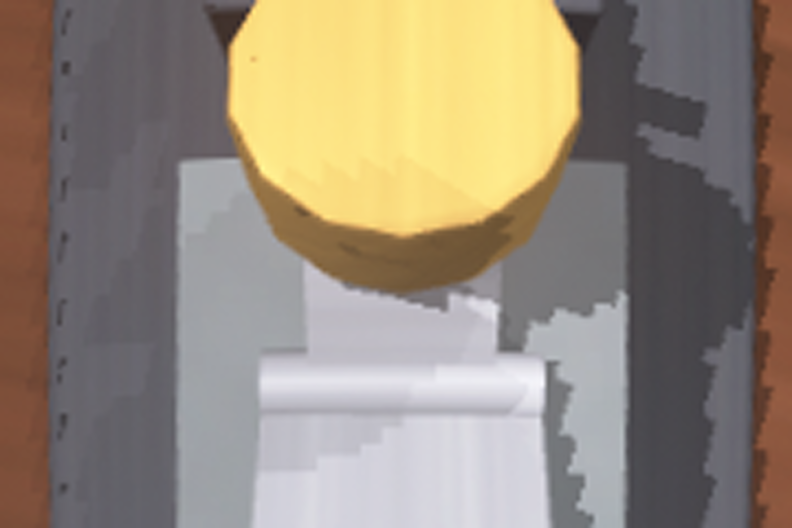

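Call:
{"method": "step_arm", "body": {
  "series": [
    [3,1,-1,0,0,0,0],
    [5,1.5,-2,0,0,0,0],
    [7,2,-3,0,0,0,0],
    [9,2.5,-4,0,0,0,0],
    [9,2.5,-4,0,0,0,0],
    [9,2.5,-4,0,0,0,0]
  ]
}}

```text
time_s: 7.35
position: [0.56, 0.1339, 0.0447]
eef_rot: [-180.0, -0.0, 14.6]
ft_force: [-1.5, -0.4, -0.7]
gripper_width: 0.562
```

```bash
python3 - <<'E'
from h import *
st=r.state();np.save("st6.npy",st,allow_pickle=True);print(st["position"],st["eef_rot"],st["ft_force"],st["ft_torque"])
for n in("wrist","scene"): cv2.imwrite(f"pics/{n}6.png",r.grab_frame(n)[:,:,::-1])
a=cv2.imread("pics/scene6.png");cv2.imwrite("pics/scene6c.png",cv2.resize(a[110:210,280:420],None,fx=5.7,fy=5.7,interpolation=cv2.INTER_CUBIC))
a=cv2.imread("pics/wrist6.png");cv2.imwrite("pics/wrist6c.png",cv2.resize(a[0:120,190:370],None,fx=4.4,fy=4.4,interpolation=cv2.INTER_CUBIC))
E
```

```text
[0.56003671 0.13391722 0.04470908] [-1.79994647e+02 -2.64086344e-02  1.45990804e+01] [-1.48914829 -0.39819248 -0.66086066] [-0.0599503   0.24128744  0.01886646]
```

View pics/scene6c.png

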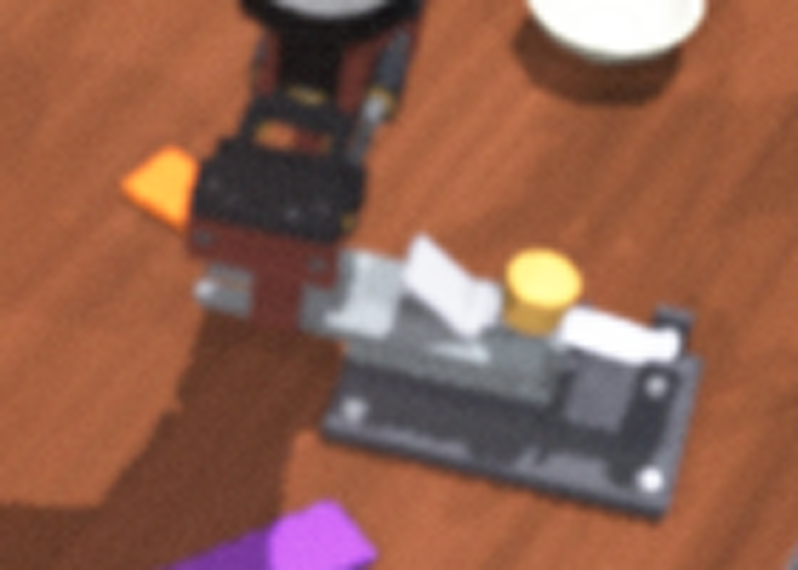

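View pics/wrist6c.png

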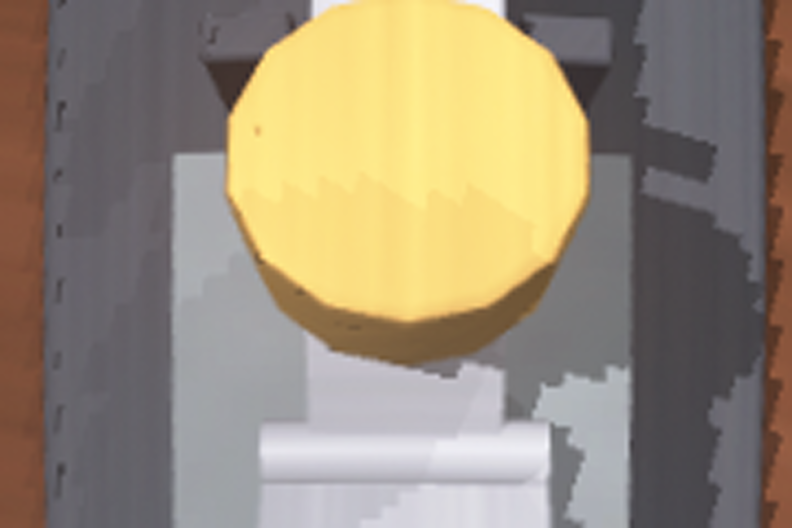

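Call:
{"method": "step_arm", "body": {
  "series": [
    [3,0.7,-0.5,0,0,0,0],
    [6,1.5,-1,0,0,0,0],
    [6,1.5,-1,0,0,0,0],
    [6,1.5,-1,0,0,0,0]
  ]
}}

```text
time_s: 7.85
position: [0.5666, 0.1355, 0.0438]
eef_rot: [180.0, -0.1, 14.6]
ft_force: [-0.3, 0.2, -0.1]
gripper_width: 0.559
```

```bash
python3 - <<'E'
from h import *
st=r.state();np.save("st7.npy",st,allow_pickle=True);print(st["position"],st["eef_rot"],st["ft_force"],st["ft_torque"])
a=r.grab_frame("wrist")[:,:,::-1].copy();cv2.imwrite("pics/wrist7.png",a)
cv2.imwrite("pics/wrist7c.png",cv2.resize(a[0:120,190:370],None,fx=4.4,fy=4.4,interpolation=cv2.INTER_CUBIC))
for h in([.6385,.153,.2548],):
  for p in([.049,.022,.054],[.049,-.022,.054],[.049,.022,.048],[.049,-.022,.048],[.049,.025,.048],[.045,.025,.048],[.041,.025,.048]): print(p,(wproj(wpose(h,p),st)-[190,0])*4.4)
E
```

```text
[0.56656859 0.13549501 0.04375691] [ 1.79998592e+02 -7.26641447e-02  1.45968496e+01] [-0.28823097  0.18091647 -0.12781549] [ 0.00589453  0.05217689 -0.01512915]
[0.049, 0.022, 0.054] [195.87430745 128.52997169]
[0.049, -0.022, 0.054] [617.57642745 129.61118873]
[0.049, 0.022, 0.048] [203.32291726 141.09384611]
[0.049, -0.022, 0.048] [609.37523104 142.08311472]
[0.049, 0.025, 0.048] [176.00474518 142.45359709]
[0.045, 0.025, 0.048] [175.75835733 176.75502712]
[0.041, 0.025, 0.048] [175.59813822 211.41139355]
```

View pics/wrist7c.png

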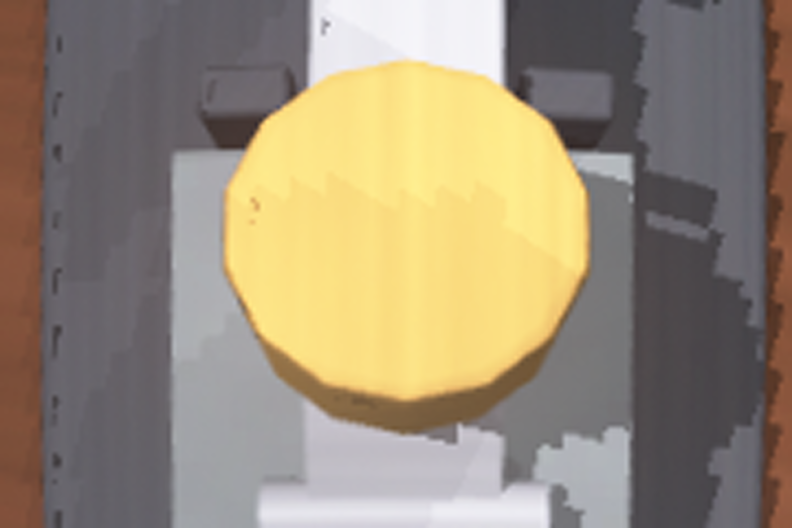

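The gap to the posts is about 3 mm, plate central, near-zero force. Releasing and lifting off.

Call:
{"method": "step_arm", "body": {
  "series": [
    [0,0,0,0,0,0,0.75],
    [0,0,0,0,0,0,0.85],
    [0,0,0,0,0,0,0.85],
    [0,0,0,0,0,0,0.85],
    [0,0,0,0,0,0,0.85],
    [0,0,15,0,0,0,0.85],
    [0,0,40,0,0,0,0.85],
    [-20,-5,80,0,0,0,0.85],
    [-50,-13,110,0,0,0,0.85],
    [-80,-40,130,0,0,0,0.85],
    [-80,-80,130,0,0,0,0.85],
    [-80,-120,130,0,0,0,0.85],
    [-80,-120,130,0,0,0,0.85],
    [-80,-120,130,0,0,0,0.85]
  ]
}}

```text
time_s: 9.3
position: [0.4858, 0.0148, 0.1737]
eef_rot: [-180.0, -0.0, 14.5]
ft_force: [-0.1, 0.4, 0.1]
gripper_width: 0.85
```

```bash
python3 - <<'E'
from h import *
st=r.state();np.save("st8.npy",st,allow_pickle=True);print(st["position"],st["eef_rot"],st["ft_force"])
for n in("wrist","scene","top"): cv2.imwrite(f"pics/{n}8.png",r.grab_frame(n)[:,:,::-1])
a=cv2.imread("pics/scene8.png");cv2.imwrite("pics/scene8c.png",cv2.resize(a[125:225,310:430],None,fx=6,fy=5.9,interpolation=cv2.INTER_CUBIC))
a=cv2.imread("pics/top8.png");cv2.imwrite("pics/top8c.png",cv2.resize(a[105:235,120:230],None,fx=4.6,fy=4.6,interpolation=cv2.INTER_CUBIC))
E
```

```text
[0.48580434 0.01481353 0.17374075] [-1.79974657e+02 -1.94021511e-02  1.44511542e+01] [-0.14311088  0.42546135  0.09299698]
```

View pics/scene8c.png

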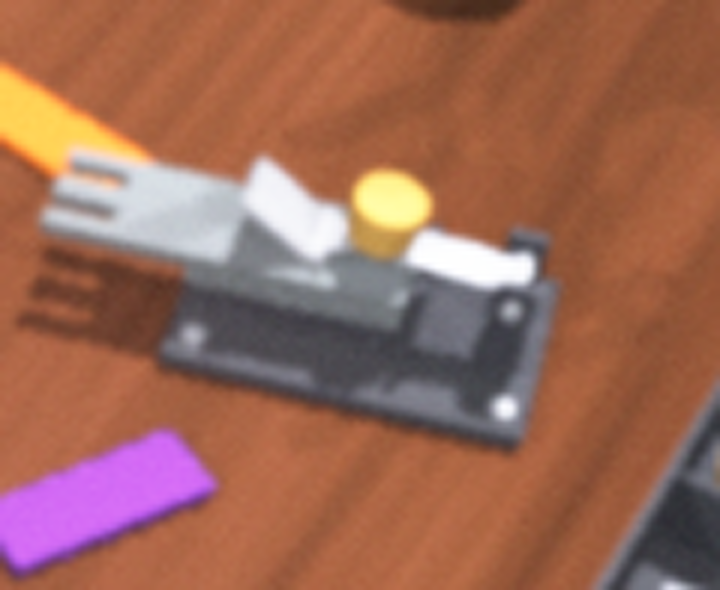

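View pics/top8c.png

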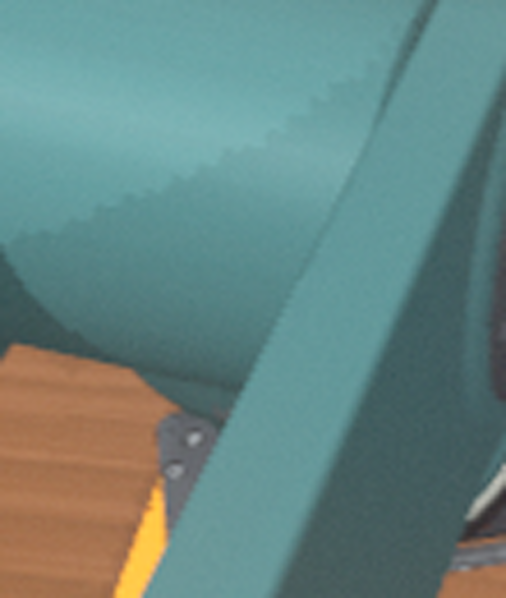

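View pics/wrist8.png

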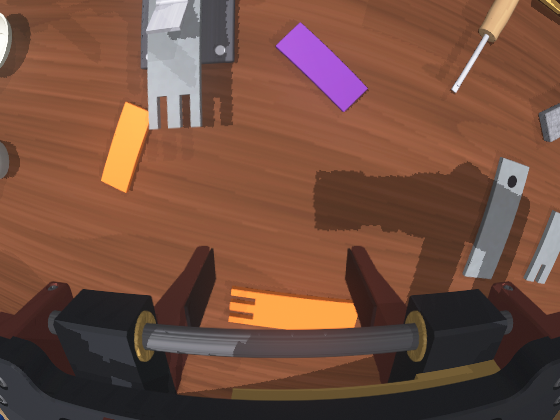

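Call:
{"method": "step_arm", "body": {
  "series": [
    [0,-50,20,0,0,0,0.85],
    [0,-100,20,0,0,0,0.85],
    [0,-150,20,0,0,0,0.85],
    [0,-200,20,0,0,0,0.85],
    [0,-250,20,0,0,0,0.85],
    [0,-300,20,0,0,0,0.85],
    [0,-300,20,0,0,0,0.85]
  ]
}}

```text
time_s: 10.15
position: [0.4871, -0.2896, 0.1935]
eef_rot: [179.8, -0.0, 14.5]
ft_force: [-0.1, 0.2, -0.8]
gripper_width: 0.852
```

```bash
python3 - <<'E'
from h import *
cv2.imwrite("pics/top9.png",r.grab_frame("top")[:,:,::-1])
a=cv2.imread("pics/top9.png");cv2.imwrite("pics/top9c.png",cv2.resize(a[110:225,140:220],None,fx=5,fy=5,interpolation=cv2.INTER_CUBIC))
E
```

```text
(no output)
```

View pics/top9c.png

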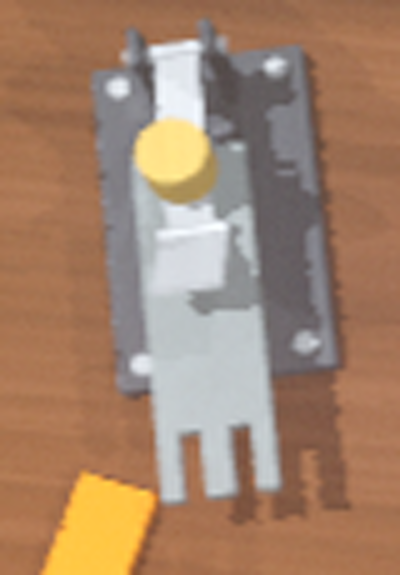

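```bash
python3 - <<'E'
from h import *
np.set_printoptions(precision=4,suppress=True)
c=lambda l:[((np.array(p)+.5)/5-.5)+[140,110] for p in l]
s,f=fit("top",c([(160,504),(281,489),(246,140)]),[(-.08,.025,.048),(-.08,-.025,.048),(.08,-.025,.048)],[.6,.14,.25]);print(s,f)
h,g=fit("top",c([(93,72),(302,45),(341,368)]),[(.11,.05,.01),(.11,-.05,.01),(-.05,-.05,.01)],[.6,.15,.25]);print(h,g)
for H in(h,[.6385,.153,.2548]):
  print(Ro.from_euler("z",H[2]).as_matrix().T@[s[0]-H[0],s[1]-H[1],0],np.degrees(s[2]-H[2]))
E
```

```text
[0.6057 0.1459 0.2405] [[ 0.4815 -0.1765]
 [-0.4934 -0.2204]
 [ 0.0117  0.4357]]
[0.6368 0.1529 0.2512] [[-0.1699  0.2532]
 [ 0.3359 -0.0554]
 [-0.1596 -0.1887]]
[-0.0319  0.001   0.    ] -0.611939513790213
[-0.0335  0.0014  0.    ] -0.8187468064933222
```

Measured plate pose in the holder frame is x ≈ -32 to -34 mm, y ≈ +1 mm and under 1° off square, all well inside limits. Handing in.

```bash
python3 - <<'E'
from rig import r
print(r.state()["time_s"],r.hand_in())
E
```

```text
the job is handed in; nothing more can be done
10.2 None
```

I slid the slotted plate in under the weighted arm onto the pile, stopped just short of the back posts, let go and handed the job in at 10.2 s of the 38 s allowed. I gripped it across its width just ahead of the slots and pushed its solid end in, with the slotted end left outside.

**Last checks:** a fit to the final top view puts the plate well inside the limits:

| Check (holder frame) | Measured | Allowed |
|---|---|---|
| Plate origin x | -32 to -34 mm | -47 to -25 mm |
| Plate origin y | about +1 mm | ±14 mm |
| Angle to holder | under 1° | 11° |

- **Arm and pile:** after release, the scene picture showed the plate lying flat, the arm resting on it and the pile apparently unmoved. I judged these by eye; I did not measure the contact force or the pile plate's pose.
- **Height:** I took the underside height, about 40 mm, from the tool height at release and did not measure it separately.
- **Forces:** wrist force readings, taken at the end of each move, never exceeded about 7 N. The robot was clear of everything at hand-in.
- **Disagreement:** the camera estimates of the holder's position differed by up to about 5 mm. I centred the plate on an average of the top and wrist estimates.

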